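# Reset and lock the recessed air regulator of a bag sealer

## Robot

A 6-joint arm with a two-finger parallel gripper is mounted at the origin on the work surface. World frame = base frame: x ahead of the robot, y to its left, z up, the work surface at z = 0. Lengths are in mm, angles in rad, forces in N, time in s.
With the tool pointing down it reaches from about 300 to 775 mm from the base axis. Payload 14.6 kg.
Tool frame: the origin (TCP) lies midway between the tips of the shut fingers; the grasp point (between the pads) lies 19 mm behind it; y points along the fingers, z is the direction in which the jaws open and shut, and the axes are right-handed (so a half turn about y gives the same grasp; the last joint's range is limited). The gripper opens to 94 mm and grips with 3 to 60 N. Pads are 16 mm wide; open, the fingers measure 119 mm over their backs; the gripper's body (75 mm by 177 mm) begins 78 mm behind the grasp point.
Start: joints at [-1.408, 0.3, 1.521, -0, 1.321, -0.067], TCP at [125.274, -535.533, 205.446] pointing down, gripper open.
Joint ranges: [-3.03, 3.03], [-0.79, 2.21], [0.23, 2.52], [-1.04, 4.18], [0, 3.07], [-2.55, 2.55]. Speed limits (rad/s): [2.22, 2.22, 2.57, 3.14, 3.14, 3.14].

## Interface

Orientations are given as [roll, pitch, yaw] about the fixed x, y, z axes, in that order (R = Rz(yaw) Ry(pitch) Rx(roll)).
In Python, from cell import manip gives the robot as it stands.
- The arm moves only by the tool play_rows, never from a script. Its argument "series" is a list of rows, each a list of 3 entries, a list of its own where there are three numbers: the shift along the tool's x, y, z in m, then the turn about the tool's y in rad, then the closure, from 0 (fully open) to 1 (shut). In form: [[[dx, dy, dz], twist, grip], ...]. A call has 1 to 20 rows; each row is the pose to reach, as a shift and turn from the pose measured when the call began, along the tool's axes at that moment; what a row does not reach only later rows make up. A row lasts 1/10 s, in which the tool goes at most 50 mm and 8.59 degrees, less where a joint would pass 70% of its speed; a pose out of reach is approached as far as the arm can. A call with a gripper value outside its range is refused whole. The fingers move at their own pace and stop on an object; "squeeze" is the grip in N (left out, the last holds). Time passes only in rows, so rows that repeat a pose let the fingers close. It gives the time, the measured TCP pose, the force and the opening at its end, in the units of the state.
- manip.read_state(): the state, without advancing time (a new reading comes with each control period).
- manip.camera(name): name is "scene" or "top" or "wrist"; returns the picture (400x640x3 uint8, red, green, blue); there is no depth.
- manip.camera_params(name): a dict with "K" (3x3 intrinsics, pixels), "rvec" (rotation vector, rad) and "tvec" (3), from world to camera coordinates, as OpenCV has them. Camera axes: x right, y down, z forward; pixel columns grow to the right and rows downward; lengths in mm; the calibration is good to about 2 mm. A picture is of the moment at which its call begins: read the wrist's pose just before it. camera_params takes no time and is no camera call; for the wrist camera it gives the pose at the moment of the call.
- manip.sign_off(): hands the job in, once; it reports no verdict.
The state is a dict: "clock": time; "joints": joint angles; "qd": joint speeds; "effort": joint torques, N m; "eef_pos": TCP position; "eef_rot": TCP orientation; "wrist_force": force on the tool from outside, world axes, zero at the start; "moment": the same for the moment, N m; "finger_gap": finger opening in mm.
Only numpy, scipy, OpenCV 4.12 (cv2) and the standard library are available. Lean on these libraries where they do the work, as an engineer would, in place of code of your own. Each camera call takes 0.05 s, during which the arm holds its last target. There are 200 camera calls.

## Task

The bag sealer's air regulator was left unlocked and its pressure has sagged. Reach into the guard well, turn the raised knob clockwise until the gauge's needle stands inside the set band, then push the knob all the way down so that it locks with the needle still in the band. Push lightly: if the knob stops short it is sitting on a lock tooth, so feel for the next gap instead of forcing it; do not knock the control unit or disturb the other things on the bench.

Things in the scene. Friction and masses are not known exactly. Their poses are not given: they have to be found in the camera images.
- knob_grip (a point): The regulator's round, fluted black knob, 44 mm in diameter and 29 mm tall, upright (it turns about the vertical), in the middle of a round guard well sunk into the top of the grey control unit (220 x 320 x 130 mm). This point is on the knob's axis, half-way up the knob: 14.5 mm below its top. Its x axis turns with the knob.
- well_mouth (a point): Centre of the well's mouth, level with the unit's top. The well is round, 106 mm in diameter, vertical-walled and 50 mm deep, so there are 31 mm between the knob and the wall: wide-open fingers do not fit in. Axes are the unit's: x away from its front, y to its left, z up.
- well_floor (a point): Centre of the well's floor, 50 mm below the mouth, on the knob's axis. The locked knob's top is 40 mm above the floor, the raised knob's top 48 mm.
- knob_lift (a joint): Height of the knob on its stem in m: 0.008 = fully up (unlocked, as found), 0 = fully down (locked). It slides with about 3 N of friction and stays where it is left. On a lock tooth it stops at about 0.0045 and must not be forced; in a gap it goes fully down and then cannot turn.
- knob_lug (a point): The lock's lug, a flat-ended pin 2.8 mm thick hidden inside the knob, pointing down; it turns and slides with the knob, 18 mm from its axis. Below it, hidden too, stands a fixed ring of 10 flat-topped teeth, 36 degrees apart, each 6.8 mm wide with gaps of about 4.3 mm (the pin has about 5 degrees of free turn in a gap). Where the teeth stand differs each time and cannot be read: find a gap by feel.
- knob (a joint): Turn of the knob in rad, growing clockwise seen from above; limits +-7.8. Turning takes about 0.1 N m and it stays where it is left. Clockwise raises the pressure.
- needle (a joint): Turn of the gauge's needle in rad, growing clockwise seen from above; 0 = mid-scale. It always turns 0.3 times as far as the knob, the same way round. The round, face-up gauge (100 mm in diameter, 16 mm high, clear window) stands on the unit's top, to the left of the well, 154 mm from centre to centre.
- needle_tip (a point): Tip of the gauge's black needle, 34 mm from the gauge's centre.
- band_mid (a point): Middle of the set band, a broad dark sheet-metal arc (13 mm deep) on the gauge's white face that spans 9.5 degrees to either side of this point; the point itself is 34 mm from the gauge's centre, at the needle tip's radius and height. Its x axis points outward from the gauge's centre. The needle is found 16 to 30 degrees anticlockwise of it.
- gauge: The gauge; origin at its centre, on its underside (level with the unit's top).
- console: The grey control unit with the well and the gauge, fixed; origin at the middle of its underside.
- tape_roll: Bystander: ring-shaped roll of white tape, 48 mm across, 12 mm high, lying on the control unit's top behind the knob and gauge; origin at its underside.
- spanner: Bystander: steel spanner, 130 mm long, lying across the front of the control unit's top; origin at its underside.
- reel_lower: Bystander: component reel, 178 mm disc 12 mm thick, flat on the bench; origin at its underside.
- reel_upper: Bystander: a second such reel, lying on the first; origin at its underside.
- carton: Bystander: cardboard box 130 x 180 x 70 mm; origin at its underside.
- screw_jar: Bystander: closed jar, 64 mm across, 75 mm high; origin at its underside.
- scanner: Bystander: hand scanner, about 180 mm long, lying on its side; origin at its underside.

How it is judged (in metres and radians):
On the way, in this order (a step that is already met when the one before it is completed fails the run):
1. the needle stands in the set band (distance between needle_tip and band_mid below 0.006 m), for 0.2 s.
2. the knob is fully down, locked (value of joint knob_lift below 0.0015 m), for 0.2 s.
At the end, for the whole second after the job is handed in: The needle's tip is in the set band (within 6 mm, about 10 degrees, of its middle) and the knob is fully down in a lock gap (within 1.5 mm of its bottom) (distance between needle_tip and band_mid below 0.006 m and value of joint knob_lift below 0.0015 m); the robot touches nothing.
It fails at once if the lock is forced: more than 25 N between the knob's lug and the lock teeth (contact force between knob_lift_c0 and anything else above 25 N).
It fails at once if the gripper or arm knocks or presses the control unit or the gauge with more than 15 N (contact force between any of the arm, the fingers and console above 15 N or contact force between any of the arm, the fingers and gauge above 15 N).
It fails at once if something else on the bench is shifted by more than 25 mm (distance of any of tape_roll, spanner, reel_lower, reel_upper, carton, screw_jar, scanner from where it was at the start of the episode above 0.025 m).
It also fails if it takes over 54 s, if anything falls off the work surface, if the arm or the gripper's body presses on something with over 40 N, if the wrist force passes 120 N, or if a joint passes its speed limit or range.

## Working session

There is one attempt and no reset: what is moved stays moved. The work goes in short steps, Python scripts to look and compute and a tool call to move; the robot and the scene stay as the last step left them, time stands still between calls to the robot, and variables do not carry over. Pictures are saved under pics/ and viewed, about 8 in all and at most 12, crops included, and the job is handed in when it is done.

Besides the shell and the picture viewer there is one more tool, called after ">>>" as a command line: name --argument value ..., lists and objects as JSON in quotes. play_rows: Moves the arm, as the interface text tells. Its arguments: {"type":"object","properties":{"series":{"type":"array","items":{"type":"array"}},"squeeze":{"type":"number"}},"required":["series"]}

```bash
mkdir -p pics; ls
python3 - <<'E'
from cell import manip
import cv2
print(manip.read_state())
a=manip.camera("scene");b=manip.camera("top")
cv2.imwrite("pics/s.png",a[:,:,::-1]);cv2.imwrite("pics/t.png",b[:,:,::-1])
for n in("scene","top","wrist"):print(n,manip.camera_params(n))
E
```

```text
pics
{'clock': 0.0, 'joints': array([-1.40759240e+00,  3.00454278e-01,  1.52159341e+00, -1.10585555e-05,
        1.32069429e+00, -6.66099181e-02]), 'qd': array([-0.00016534,  0.00041178, -0.00017851, -0.00090452,  0.0009751 ,
        0.00190593]), 'effort': array([-7.56595600e-04, -5.31811345e+01, -3.52733552e+01,  7.07883644e-02,
        2.44344230e-02, -8.98818666e-05]), 'eef_pos': array([ 125.2335137 , -535.27864856,  204.89034265]), 'eef_rot': array([-1.57194381e+00,  6.58118156e-05, -2.91177610e+00]), 'wrist_force': array([-0.66027476,  0.29427561, -0.68765358]), 'moment': array([-0.05059562, -0.02057364,  0.0320249 ]), 'finger_gap': 94.53050092393491}
scene {'K': array([[362.96214388,   0.        , 314.9248773 ],
       [  0.        , 362.96214388, 198.9538643 ],
       [  0.        ,   0.        ,   1.        ]]), 'rvec': array([ 1.00473186,  2.63102149, -0.79417115]), 'tvec': array([ 372.74682529, -207.63670567, 1293.21011322])}
top {'K': array([[383.82693583,   0.        , 321.37260059],
       [  0.        , 383.82693583, 198.24607349],
       [  0.        ,   0.        ,   1.        ]]), 'rvec': array([ 2.14307425, -2.16482876,  0.17617904]), 'tvec': array([   1.11183405,  488.76468694, 1057.03673065])}
wrist {'K': array([[328.97015887,   0.        , 315.55293214],
       [  0.        , 328.97015887, 208.51642918],
       [  0.        ,   0.        ,   1.        ]]), 'rvec': array([-2.28111772,  1.80891659,  0.25637286]), 'tvec': array([-548.84914058,  -27.95890248,  391.95212998])}
```

View pics/t.png

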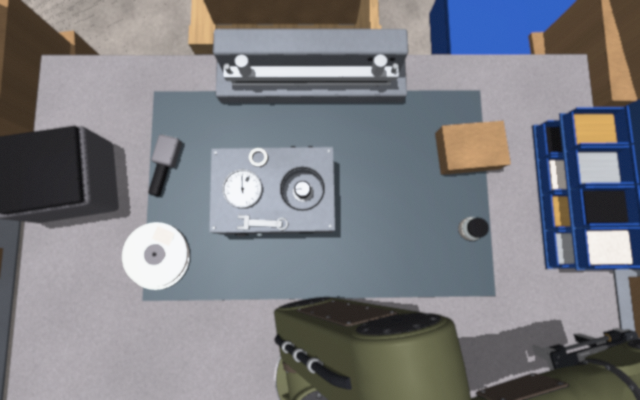

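View pics/s.png

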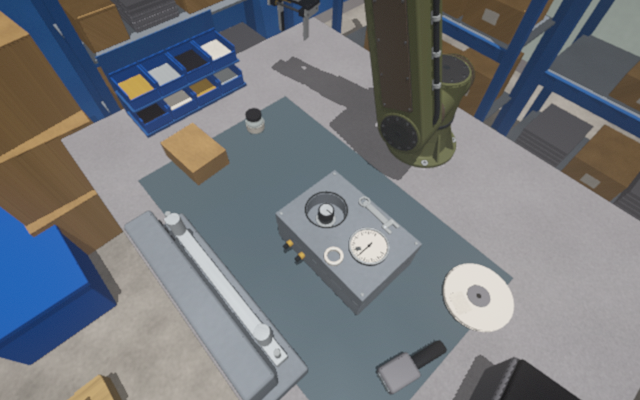

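The top view shows the well mouth near (302,188), the gauge near (243,189), the tape at (258,157) and the spanner around (262,223). The unit is roughly aligned with the world axes. Next I'll cast rays onto the plane z=130.

```bash
cat > h.py <<'E'
import numpy as np, cv2
from cell import manip
def ray(p,uv,z):
    R=cv2.Rodrigues(p["rvec"])[0]; c=-R.T@p["tvec"]
    n=cv2.undistortPoints(np.float64([[uv]]),p["K"],None)[0,0]
    d=R.T@np.array([n[0],n[1],1]); return c+d*(z-c[2])/d[2]
def proj(p,X): return cv2.projectPoints(np.float64([X]),p["rvec"],p["tvec"],p["K"],None)[0][0,0]
def tcp():
    from scipy.spatial.transform import Rotation as Ro
    s=manip.read_state(); return s,Ro.from_euler("xyz",s["eef_rot"]).as_matrix()
E
python3 - <<'E'
from h import *
p=manip.camera_params("top"); q=manip.camera_params("scene")
for n,uv in dict(well=(302,188),gauge=(243,189),c1=(210,150),c2=(333,148),c3=(339,233),c4=(211,233),tape=(258,157),sp1=(240,221),sp2=(286,225)).items(): print(n,ray(p,uv,130).round(1))
for n,uv in dict(well=(327,209),gauge=(369,246)).items(): print(n,ray(q,uv,130).round(1))
s,R=tcp(); print(R.round(3))
c=manip.camera_params("wrist"); Rc=cv2.Rodrigues(c["rvec"])[0]
print("cam in tool",R.T@(-Rc.T@c["tvec"]-s["eef_pos"]),(R.T@Rc.T).round(2))
E
```

```text
well [502.4  48.1 130. ]
gauge [501.  201.3 130. ]
c1 [605.9 289.8 130. ]
c2 [609.3 -34.4 130. ]
c3 [384.4 -46.3 130. ]
c4 [387.8 280.6 130. ]
tape [586.1 163.5 130. ]
sp1 [417.8 207.5 130. ]
sp2 [406.3  89.6 130. ]
well [501.9  47.9 130. ]
gauge [497.9 199.1 130. ]
[[-0.974 -0.     0.228]
 [-0.228  0.001 -0.974]
 [-0.    -1.    -0.001]]
cam in tool [ -81.62924396 -178.95576879   -0.78069764] [[ 0.    0.96  0.28]
 [-0.   -0.28  0.96]
 [ 1.   -0.    0.  ]]
```

>>> play_rows --series '[[[-0.25,0,-0.241],-0.8,0.35],[[-0.25,0,-0.241],-0.8,0.35],[[-0.25,0,-0.241],-0.8,0.35],[[-0.25,0,-0.241],-0.8,0.35],[[-0.25,0,-0.241],-0.8,0.35],[[-0.25,0,-0.241],-0.8,0.35],[[-0.5,0,-0.482],-1.5,0.35],[[-0.5,0,-0.482],-1.5,0.35],[[-0.5,0,-0.482],-1.5,0.35],[[-0.5,0,-0.482],-1.5,0.35],[[-0.5,0,-0.482],-1.5,0.35],[[-0.5,0,-0.482],-1.5,0.35],[[-0.5,0,-0.482],-1.5,0.35],[[-0.5,0,-0.482],-1.5,0.35],[[-0.5,0,-0.482],-1.5,0.35],[[-0.5,0,-0.482],-1.5,0.35],[[-0.5,0,-0.482],-1.5,0.35],[[-0.5,0,-0.482],-1.5,0.35]]' --squeeze 15

```text
clock: 1.9
eef_pos: [502.0, 46.9, 205.7]
eef_rot: [-1.571, 0.001, -1.413]
wrist_force: [-0.6, -0.6, -0.0]
finger_gap: 60.8
```

Run:
```python
from h import *
s,R=tcp(); print(s["clock"],s["joints"].round(3),s["eef_pos"],s["eef_rot"],s["finger_gap"],R.round(3))
p=manip.camera_params("wrist"); cv2.imwrite("pics/w1.png",manip.camera("wrist")[:,:,::-1])
print(proj(p,(502.2,48,130)),proj(p,(499.5,200,130)))
```

```text
1.9 [ 2.000e-02  1.970e-01  1.648e+00  1.000e-03  1.296e+00 -1.380e-01] [501.95639593  46.85261728 205.65679006] [-1.57060724e+00  9.15061810e-04 -1.41330608e+00] 60.7502205909301 [[ 0.157  0.     0.988]
 [-0.988  0.001  0.157]
 [-0.001 -1.     0.   ]]
[315.18362321 217.06512436] [346.01086336   7.50846302]
```

View pics/w1.png

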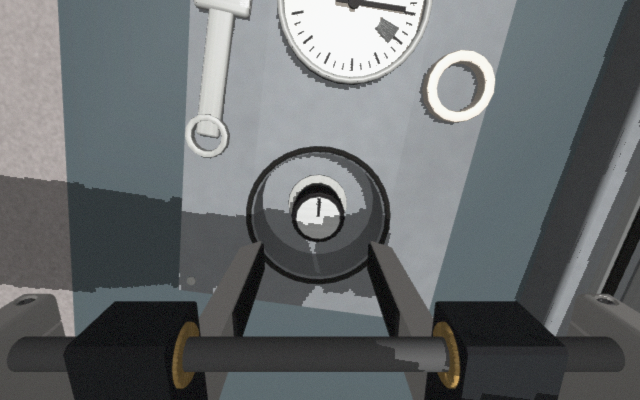

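The wrist view shows the knob at (318,210) centred in the well. The needle tip is near (412,12) and the band patch near (388,30), clockwise of the needle. I'll back-twist to get turning room and a fuller view of the gauge.

>>> play_rows --series '[[[-0.001,0,0],-1.4,0.35],[[-0.001,0,0],-1.4,0.35],[[-0.001,0,0],-1.4,0.35],[[-0.001,0,0],-1.4,0.35],[[-0.001,0,0],-1.4,0.35],[[-0.001,0,0],-1.4,0.35],[[-0.001,0,0],-1.4,0.35],[[-0.001,0,0],-1.4,0.35],[[-0.001,0,0],-1.4,0.35],[[-0.001,0,0],-1.4,0.35],[[-0.001,0,0],-1.4,0.35],[[-0.001,0,0],-1.4,0.35]]'

```text
clock: 3.15
eef_pos: [501.8, 47.4, 205.9]
eef_rot: [-1.57, -0.0, -0.016]
wrist_force: [-0.7, -0.3, 0.2]
finger_gap: 61.1
```

Run:
```python
from h import *
s,R=tcp(); print(s["clock"],s["joints"].round(3),s["eef_pos"],s["eef_rot"],s["finger_gap"],R.round(3),s["wrist_force"])
p=manip.camera_params("wrist"); im=manip.camera("wrist")[:,:,::-1].copy(); cv2.imwrite("pics/w2.png",im)
g=proj(p,(499.5,200,146));w=proj(p,(502.2,48,130)); print(g,w)
x0,y0=(g-65).astype(int); x0=min(max(x0,0),510); y0=max(y0,0)
wx,wy=(w-95).astype(int)
a=cv2.resize(im[y0:y0+130,x0:x0+130],(400,400)); b=cv2.resize(im[wy:wy+190,wx:wx+190],(400,400))
cv2.imwrite("pics/w2c.png",np.hstack([a,b])); print(x0,y0,wx,wy)
```

```text
3.15 [ 2.100e-02  1.970e-01  1.649e+00  1.000e-03  1.296e+00 -1.534e+00] [501.78049451  47.43527765 205.88907347] [-1.56979813e+00 -4.77900363e-04 -1.60048092e-02] 61.072583950856256 [[ 1.     0.     0.016]
 [-0.016  0.001  1.   ]
 [ 0.    -1.     0.001]] [-0.67648466 -0.27841936  0.20094033]
[514.3970111  216.91801335] [315.04611381 217.01118304]
449 151 220 122
```

View pics/w2c.png

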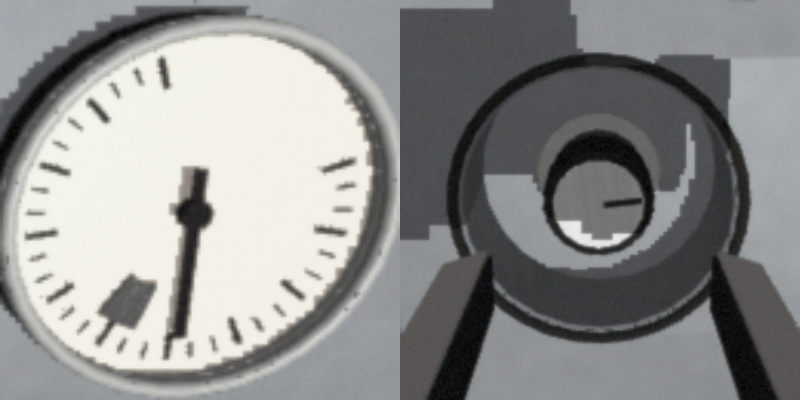

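Run:
```python
from h import *
p=manip.camera_params("wrist")
f=lambda u,v:(449+.325*u,151+.325*v)
for z in(138,142,146):
    h,t,b=[ray(p,f(*x),z)[:2] for x in((195,213),(176,336),(127,302))]
    a=[np.degrees(np.arctan2(*(v-h)[::-1])) for v in(t,b)]
    print(z,h.round(1),np.linalg.norm(t-h),np.linalg.norm(b-h),a,"needle to go cw",a[0]-a[1],"knob rad",np.radians(a[0]-a[1])/.3)
for z,uv in((130,(314.3,215.6)),(128,(314.8,218.9))): print(ray(p,uv,z))
```

```text
138 [504.8 203.9] 34.46094747456237 28.271757604774034 [np.float64(0.2583289315960054), np.float64(-30.128482616209872)] needle to go cw 30.386811547805877 knob rad 1.7678330356408232
142 [503.5 201.4] 33.902378083947205 27.813507336740166 [np.float64(0.25832893159597026), np.float64(-30.128482616209975)] needle to go cw 30.386811547805944 knob rad 1.7678330356408267
146 [502.1 198.9] 33.34380869333199 27.355257068706294 [np.float64(0.25832893159603204), np.float64(-30.12848261620981)] needle to go cw 30.38681154780584 knob rad 1.767833035640821
[500.99584479  47.51723773 130.        ]
[504.46701901  47.86408766 128.        ]
```

The knob axis comes out near (502.5, 47.8), and the needle needs about 26–30° more clockwise, or about 1.6 rad of knob. Next I'll descend with the fingers at a 61 mm gap.

>>> play_rows --series '[[[0.001,0.03,0.0003],0,0.35],[[0.001,0.06,0.0003],0,0.35],[[0.001,0.075,0.0003],0,0.35],[[0.001,0.09,0.0003],0,0.35],[[0.001,0.1,0.0003],0,0.35],[[0.001,0.109,0.0003],0,0.35],[[0.001,0.109,0.0003],0,0.35],[[0.001,0.109,0.0003],0,0.35]]'

```text
clock: 4.0
eef_pos: [503.1, 47.9, 97.2]
eef_rot: [-1.57, -0.001, -0.016]
wrist_force: [-0.0, 0.7, -0.5]
finger_gap: 61.5
```

>>> play_rows --series '[[[0,0,0],0,0.6],[[0,0,0],0,0.6],[[0,0,0],0,0.6],[[0,0,0],0,0.6],[[0,0,0],0,0.6],[[0,0,0],0,0.6]]' --squeeze 15

```text
clock: 4.6
eef_pos: [503.3, 46.5, 97.7]
eef_rot: [-1.572, -0.002, -0.016]
wrist_force: [-0.6, -12.4, 2.1]
finger_gap: 43.8
```

>>> play_rows --series '[[[0,0,0],0,0.6],[[0,0,0],0,0.6]]'

```text
clock: 4.8
eef_pos: [503.3, 46.3, 97.8]
eef_rot: [-1.572, -0.002, -0.016]
wrist_force: [-0.2, -3.6, -0.8]
finger_gap: 43.3
```

>>> play_rows --series '[[[0,0,0],0.1,0.6],[[0,0,0],0.2,0.6],[[0,0,0],0.2,0.6],[[0,0,0],0.2,0.6]]'

```text
clock: 5.2
eef_pos: [503.3, 46.3, 97.8]
eef_rot: [-1.572, -0.002, -0.213]
wrist_force: [-0.1, -0.2, -1.9]
finger_gap: 43.6
```

>>> play_rows --series '[[[0,0,0],0.1,0.6],[[0,0,0],0.2,0.6],[[0,0,0],0.3,0.6],[[0,0,0],0.4,0.6],[[0,0,0],0.5,0.6],[[0,0,0],0.6,0.6],[[0,0,0],0.7,0.6],[[0,0,0],0.8,0.6],[[0,0,0],0.9,0.6],[[0,0,0],1.0,0.6],[[0,0,0],1.1,0.6],[[0,0,0],1.2,0.6],[[0,0,0],1.2,0.6],[[0,0,0],1.2,0.6]]'

```text
clock: 6.6
eef_pos: [503.7, 46.6, 98.0]
eef_rot: [-1.568, -0.002, -1.409]
wrist_force: [4.8, 2.8, -4.2]
finger_gap: 43.7
```

Run:
```python
from h import *
s,R=tcp(); print(s["clock"],s["joints"].round(3),s["eef_pos"],s["wrist_force"],s["moment"])
a=manip.camera("top");b=manip.camera("scene");w=manip.camera("wrist")
A=cv2.resize(a[165:215,218:268],(400,400),interpolation=cv2.INTER_CUBIC)
B=cv2.resize(b[221:271,344:394],(400,400),interpolation=cv2.INTER_CUBIC)
cv2.imwrite("pics/m1.png",np.hstack([A,B])[:,:,::-1]); cv2.imwrite("pics/w3.png",w[:,:,::-1])
```

```text
6.6 [ 2.000e-02  3.210e-01  1.762e+00 -1.000e-03  1.055e+00 -1.410e-01] [503.72935649  46.57064328  97.95512637] [ 4.82245966  2.8115316  -4.21720125] [ 0.49945744 -1.13919073 -0.08750682]
```

View pics/m1.png

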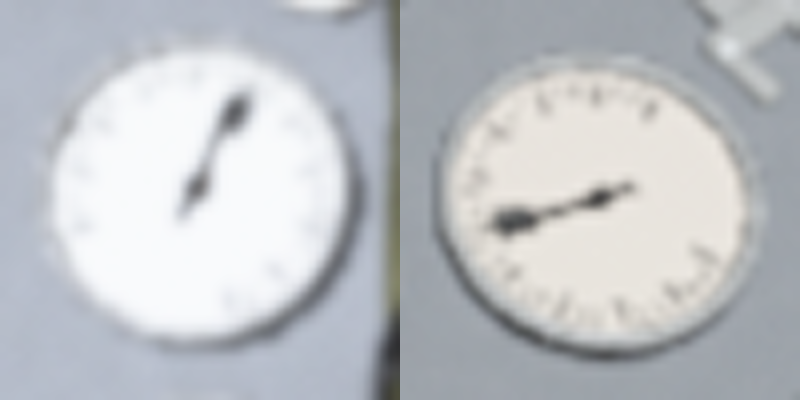

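Both fixed cameras show the needle lying over the dark band blob (top crop hub (195,187), blob (235,110)). Next I'll push lightly at this angle.

>>> play_rows --series '[[[0,0,0],0.03,0.6],[[0,0,0],0.03,0.6],[[0,0.001,0],0.03,0.6],[[0,0.002,0],0.03,0.6],[[0,0.0025,0],0.03,0.6],[[0,0.0025,0],0.03,0.6]]'

```text
clock: 7.35
eef_pos: [503.8, 46.6, 95.6]
eef_rot: [-1.568, -0.002, -1.439]
wrist_force: [1.3, 2.3, 2.6]
finger_gap: 43.7
```

>>> play_rows --series '[[[0,0.0005,0],0,0.6],[[0,0.001,0],0,0.6],[[0,0.0015,0],0,0.6],[[0,0.0015,0],0,0.6]]'

```text
clock: 7.75
eef_pos: [503.8, 46.6, 94.0]
eef_rot: [-1.568, -0.002, -1.438]
wrist_force: [0.7, 1.5, 1.5]
finger_gap: 43.7
```

>>> play_rows --series '[[[0,0.0005,0],0,0.6],[[0,0.001,0],0,0.6],[[0,0.001,0],0,0.6]]'

```text
clock: 8.05
eef_pos: [503.8, 46.6, 93.0]
eef_rot: [-1.568, -0.002, -1.438]
wrist_force: [0.9, 1.3, 3.2]
finger_gap: 43.9
```

>>> play_rows --series '[[[0,0.0005,0],0,0.6],[[0,0.001,0],0,0.6],[[0,0.001,0],0,0.6]]'

```text
clock: 8.35
eef_pos: [503.8, 46.6, 91.9]
eef_rot: [-1.568, -0.001, -1.438]
wrist_force: [0.5, 1.9, 2.2]
finger_gap: 44.0
```

>>> play_rows --series '[[[0,0.0005,0],0,0.6],[[0,0.001,0],0,0.6],[[0,0.001,0],0,0.6]]'

```text
clock: 8.65
eef_pos: [503.8, 46.6, 90.9]
eef_rot: [-1.568, -0.001, -1.438]
wrist_force: [-0.5, 2.0, 3.2]
finger_gap: 44.2
```

>>> play_rows --series '[[[0,0.0005,0],0,0.6],[[0,0.001,0],0,0.6],[[0,0.001,0],0,0.6]]'

```text
clock: 8.95
eef_pos: [503.8, 46.7, 90.0]
eef_rot: [-1.568, -0.001, -1.438]
wrist_force: [-0.9, 1.2, 6.4]
finger_gap: 43.4
```

>>> play_rows --series '[[[0,0.0005,0],0,0.6],[[0,0.001,0],0,0.6],[[0,0.001,0],0,0.6]]'

```text
clock: 9.25
eef_pos: [503.9, 46.6, 89.8]
eef_rot: [-1.568, -0.002, -1.438]
wrist_force: [-5.5, 2.1, 16.1]
finger_gap: 43.7
```

It stopped hard 8 mm down, which matches fully locked. Next I'll release, lift and check.

>>> play_rows --series '[[[0,0,0],0,0.6],[[0,0,0],0,0.6],[[0,0,0],0,0.35],[[0,0,0],0,0.35],[[0,0,0],0,0.35],[[0,0,0],0,0.35],[[0,0,0],0,0.35],[[0,0,0],0,0.35]]'

```text
clock: 10.05
eef_pos: [503.8, 46.6, 89.7]
eef_rot: [-1.568, -0.002, -1.438]
wrist_force: [-0.6, 0.8, -0.9]
finger_gap: 60.9
```

>>> play_rows --series '[[[0,-0.02,0],0,0.35],[[0,-0.05,0],0,0.35],[[0,-0.08,0],0,0.35],[[0,-0.116,0],0,0.35],[[0,-0.116,0],0,0.35],[[0,-0.116,0],-0.7,0.35],[[0,-0.116,0],-1.4,0.35],[[0,-0.116,0],-1.4,0.35],[[0,-0.116,0],-1.4,0.35],[[0,-0.116,0],-1.4,0.35],[[0,-0.116,0],-1.4,0.35],[[0,-0.116,0],-1.4,0.35],[[0,-0.116,0],-1.4,0.35],[[0,-0.116,0],-1.4,0.35],[[0,-0.116,0],-1.4,0.35],[[0,-0.116,0],-1.4,0.35],[[0,-0.116,0],-1.4,0.35]]'

```text
clock: 11.75
eef_pos: [503.4, 46.8, 205.3]
eef_rot: [-1.572, -0.003, -0.04]
wrist_force: [0.3, 0.0, -0.0]
finger_gap: 60.9
```

Run:
```python
from h import *
s,R=tcp(); print(s["clock"],s["eef_pos"],s["eef_rot"],s["finger_gap"],s["wrist_force"])
p=manip.camera_params("wrist"); im=manip.camera("wrist")[:,:,::-1].copy(); cv2.imwrite("pics/w4.png",im)
g=proj(p,(499.5,200,146));w=proj(p,(502.2,48,130)); print(g,w)
x0,y0=(g-65).astype(int); x0=min(max(x0,0),510); y0=max(y0,0)
wx,wy=(w-95).astype(int)
a=cv2.resize(im[y0:y0+130,x0:x0+130],(400,400)); b=cv2.resize(im[wy:wy+190,wx:wx+190],(400,400))
cv2.imwrite("pics/w4c.png",np.hstack([a,b])); print(x0,y0,wx,wy)
```

```text
11.75 [503.35244764  46.76010266 205.33659553] [-1.57183597 -0.00276499 -0.0402167 ] 60.92035672608892 [ 0.34105871  0.00679246 -0.01489598]
[517.08266766 210.42054882] [316.02961541 215.13819664]
452 145 221 120
```

View pics/w4c.png

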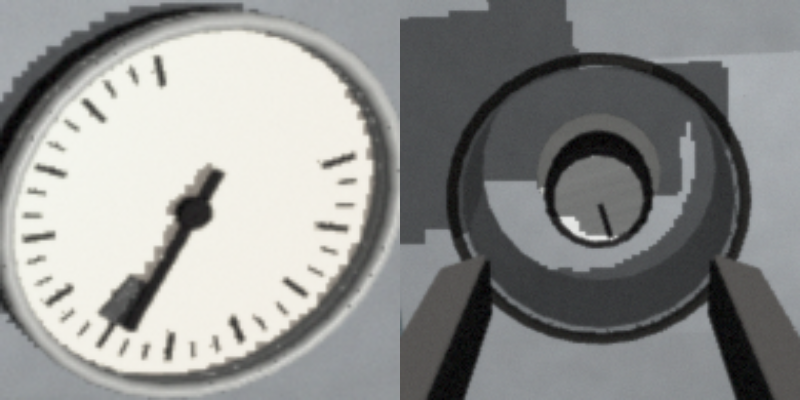

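The knob sits lower and its mark has turned about 80°. The needle at tip (128,328) lies beside and over the band patch at (127,300), but the oblique view adds parallax. I'll move the camera straight over the gauge to check.

>>> play_rows --series '[[[0.08,0,0.15],0,0.35],[[0.08,0,0.15],0,0.35],[[0.08,0,0.15],0,0.35],[[0.08,0,0.15],0,0.35],[[0.08,0,0.15],0,0.35],[[0.08,0,0.15],0,0.35],[[0.08,0,0.15],0,0.35]]'

```text
clock: 12.5
eef_pos: [589.1, 192.5, 205.6]
eef_rot: [-1.572, -0.003, -0.041]
wrist_force: [-1.0, -0.4, -0.2]
finger_gap: 61.0
```

Run:
```python
from h import *
p=manip.camera_params("wrist"); im=manip.camera("wrist")[:,:,::-1].copy()
Rc=cv2.Rodrigues(p["rvec"])[0]; print("cam",-Rc.T@p["tvec"])
g=proj(p,(501,200,142)); x0,y0=(g-60).astype(int); print(g,x0,y0)
cv2.imwrite("pics/w5.png",cv2.resize(im[y0:y0+120,x0:x0+120],(600,600)))
w=cv2.imread("pics/w2.png"),cv2.imread("pics/w4.png")
```

```text
cam [507.91354342 197.00008116 384.3268774 ]
[319.81281868 101.57939038] 259 41
```

View pics/w5.png

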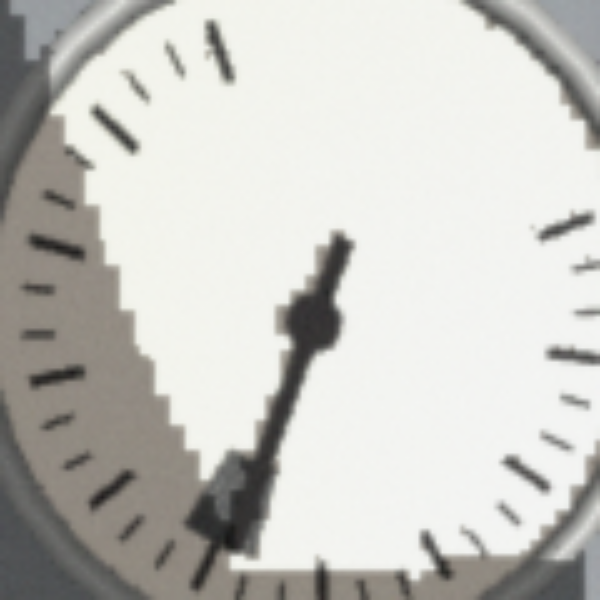

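The overhead view shows the needle at about 18.6° and the band spanning roughly 13.5–32° (left edge (187,527)). The needle is therefore inside, about 4° (2.5 mm) from the middle. The knob face shifted by about 3.5 px between w2 and w4, against 3.2 px expected for 8 mm down. Handing in.

```bash
python3 -c "
from cell import manip
print(manip.sign_off())"
```

```text
the job is handed in; nothing more can be done
None
```

The knob is turned and pushed fully down, with the needle in the set band, and I've handed the job in at about 12.5 s. The sign-off gives no verdict, so what follows rests on my own checks.

- **Turn and lock:** I gripped the knob in the well at 15 N and turned it about 1.42 rad clockwise. The first push went straight into a lock gap.
- **Lock check:** Resistance was only 2–3 N for the first 7 mm. The knob then stopped firmly after 8 mm, with a peak of 16 N at the wrist. I compared pictures from before and after, and the knob's shift of about 3.5 px fits the 3.2 px expected for 8 mm. I did not test the lock by trying to turn it.
- **Needle check:** From straight above, the needle is about 4° (2.5 mm) anticlockwise of the band's middle; the limit is 6 mm. My first oblique estimates disagreed, putting the needle anywhere from on the middle to about 6° short of it.
- **Side force:** The grip was slightly off-centre when it closed, which put a 12 N sideways force on the knob. I relieved it before turning.
- **Surroundings:** I saw no sign of touching the unit or the gauge. I did not compare the positions of the other things on the bench at the end. The arm finished clear of everything, above the unit.

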